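# Reverse a row of specimen vials into the viewing rack

## Robot

A 6-joint arm with a two-finger parallel gripper is mounted at the origin on the work surface. World frame = base frame: x ahead of the robot, y to its left, z up, the work surface at z = 0. Lengths are in m, angles in rad, forces in N, time in s.
With the tool pointing down it reaches from about 0.35 to 0.85 m from the base axis. Payload 8.1 kg.
Tool frame: the origin (TCP) lies at the very end of the fingers, on their centre line; the grasp point (between the pads) lies 19 mm behind it; z points along the fingers, y is the line along which they close (so a half turn about z gives the same grasp; the last joint's range is limited). The gripper opens to 93 mm and grips with 3 to 60 N. Pads are 15 mm wide; open, the fingers measure 128 mm over their backs; the gripper's body (75 mm by 188 mm) begins 65 mm behind the grasp point.
Start: joints at [-1.289, 0.13, 1.488, -0, 1.523, -0.085], TCP at [0.215, -0.56, 0.219] pointing down, gripper open.
Joint ranges: [-2.96, 2.96], [-0.89, 2.26], [0.02, 2.5], [-1.34, 4.48], [0, 2.73], [-2.66, 2.66]. Speed limits (rad/s): [2.39, 2.39, 2.79, 3.14, 3.14, 3.14].

## Interface

Orientations are given as a rotation vector (axis times angle).
In Python, from plant import monitor, eyes, ticket gives the robot as it stands.
- The arm moves only by the tool arm_command, never from a script. Its argument "deltas" is a list that holds one entry, the list of rows, each a list of 6 numbers: the shift along the world's x, y, z in cm, then the turn, a rotation vector about the world's x, y, z in degrees. In form: [[[tx, ty, tz, rx, ry, rz], ...]]. A call has 1 to 12 rows; each row shifts and turns the commanded pose from where the row before left it; what a row does not reach is not made up. A row lasts 1/12 s, in which the tool goes at most 41.7 mm and 7.16 degrees, less where a joint would pass 70% of its speed; a pose out of reach is approached as far as the arm can. A call is refused whole if a number of a shift passes 4.17 or a number of a turn 7.16, either way. A call with a gripper value outside its range is refused whole. "gripper" is the opening, from -1 (shut) to 1 (fully open), set as the call begins (left out, the last holds). The fingers move at their own pace and stop on an object; "squeeze" is the grip in N (left out, the last holds). Time passes only in rows, so rows that do not move let the fingers close. It gives the time, the measured TCP pose, the force, the opening and the grip force at its end, in the units of the state.
- monitor.read_state(): the state, without advancing time (a new reading comes with each control period).
- eyes.read_camera(name): name is "scene" or "top"; returns the picture (384x512x3 uint8, blue, green, red); there is no depth.
- eyes.camera_model(name): a dict with "fx", "fy", "cx", "cy" (pixels), "rvec" (rotation vector, rad) and "tvec" (3), from world to camera coordinates, as OpenCV has them. Camera axes: x right, y down, z forward; pixel columns grow to the right and rows downward; lengths in m; the calibration is good to about 2 mm. A picture is of the moment at which its call begins. camera_model takes no time and is no camera call.
- ticket.close_job(): hands the job in; it is judged then, once.
The state is a dict: "t": time; "q": joint angles; "dq": joint speeds; "joint_torque": joint torques, N m; "tool_pos": TCP position; "orientation": TCP orientation; "force": force on the tool from outside, world axes, zero at the start; "wrist_torque": the same for the moment, N m; "opening": finger opening in m; "gripper_force": force on a finger pad.
Only numpy, scipy, OpenCV 4.12 (cv2) and the standard library are available. Lean on these libraries where they do the work, as an engineer would, in place of code of your own. Each camera call takes 0.05 s, during which the arm holds its last target. There are 200 camera calls.

## Task

Move the four capped specimen vials from the coloured cups of the black tray into the aluminium viewing rack in reverse order: the vial nearest the tray's magenta end goes into the well farthest from the rack's magenta end, the next one into the next well, and so on, until the vial farthest from the tray's magenta end stands in the well next to the rack's magenta end. Leave every vial standing upright on the floor of its own well, and do not let any vial tip over on the way.

Things in the scene. Friction and masses are not known exactly. Their poses are not given: they have to be found in the camera images.
- collection_tray: Fixed black plastic tray, the row the vials start in. 216 mm long (its x), 60 mm wide (its y), base 6 mm thick, with a magenta end block (14 mm long, 60 wide, 22 high) at its +x end, centred 115 mm from the origin. Origin: centre of the underside, z up. Its four places lie on its x axis at -78, -26, +26, +78 mm; each holds one coloured cup.
- viewing_rack: Fixed bare-aluminium rack with four empty wells, the vials' destination. 216 mm along its x, 60 mm along its y, with a magenta end block like the tray's at its +x end, centred 115 mm from the origin. Origin: centre of the underside, z up. Wells on its x axis at -78, -26, +26, +78 mm, each 44 x 44 mm inside, floor 6 mm above the origin, walls 8 mm thick, tops 18 mm above the origin.
- vial_red: Loose closed specimen vial, clear glass with a paper band and a red cap: an upright cylinder of 26 mm diameter and 70 mm height, 30 to 65 g. Origin: centre of its underside, z up along the vial. Starts standing in the red cup.
- vial_yellow: Loose closed specimen vial, clear glass with a paper band and a yellow cap: an upright cylinder of 26 mm diameter and 70 mm height, 30 to 65 g. Origin: centre of its underside, z up along the vial. Starts standing in the yellow cup.
- vial_green: Loose closed specimen vial, clear glass with a paper band and a green cap: an upright cylinder of 26 mm diameter and 70 mm height, 30 to 65 g. Origin: centre of its underside, z up along the vial. Starts standing in the green cup.
- vial_blue: Loose closed specimen vial, clear glass with a paper band and a blue cap: an upright cylinder of 26 mm diameter and 70 mm height, 30 to 65 g. Origin: centre of its underside, z up along the vial. Starts standing in the blue cup.
- cup_red: Fixed red square plastic cup in one place of the black tray; the red-capped vial stands in it at the start, so it shows that vial's place in the row. 46 x 46 mm outside, 15 mm high, wall and floor 2 mm. Origin: centre of its underside, 6 mm above the tray's origin; axes parallel to the tray's.
- cup_yellow: Fixed yellow square plastic cup in one place of the black tray; the yellow-capped vial stands in it at the start, so it shows that vial's place in the row. 46 x 46 mm outside, 15 mm high, wall and floor 2 mm. Origin: centre of its underside, 6 mm above the tray's origin; axes parallel to the tray's.
- cup_green: Fixed green square plastic cup in one place of the black tray; the green-capped vial stands in it at the start, so it shows that vial's place in the row. 46 x 46 mm outside, 15 mm high, wall and floor 2 mm. Origin: centre of its underside, 6 mm above the tray's origin; axes parallel to the tray's.
- cup_blue: Fixed blue square plastic cup in one place of the black tray; the blue-capped vial stands in it at the start, so it shows that vial's place in the row. 46 x 46 mm outside, 15 mm high, wall and floor 2 mm. Origin: centre of its underside, 6 mm above the tray's origin; axes parallel to the tray's.

How it is judged:
By the outcome, as a careful person would: the job done as asked, in the order asked, and still so for the second after the job is handed in, with the robot touching nothing.
It also fails if it takes over 112 s, if anything falls off the work surface, if the arm or the gripper's body presses on something with over 40 N, if the wrist force passes 120 N, or if a joint passes its speed limit or range.

## Working session

There is one attempt and no reset: what is moved stays moved. The work goes in short steps, Python scripts to look and compute and a tool call to move; the robot and the scene stay as the last step left them, time stands still between calls to the robot, and variables do not carry over. Pictures are saved under pics/ and viewed, at most 14 in all, crops included, and the job is handed in when it is done.

Besides the shell and the picture viewer there is one more tool, called after ">>>" as name([rows], argument=value, ...), one row to a line, values as JSON. arm_command: Moves the arm, as the interface text tells. Its arguments: {"type":"object","properties":{"deltas":{"type":"array"},"gripper":{"type":"number"},"squeeze":{"type":"number"}},"required":["deltas"]}

```bash
mkdir -p pics; python3 - <<'E'
from plant import monitor, eyes, ticket
import cv2
for n in("scene","top"):
    cv2.imwrite(f"pics/{n}0.png",eyes.read_camera(n)); print(n,eyes.camera_model(n))
s=monitor.read_state();print(s)
E
```

```text
scene {'fx': 382.7549511415845, 'fy': 382.7549511415845, 'cx': 250.2721465765449, 'cy': 188.7407495671422, 'rvec': array([ 1.49567107,  2.2298123 , -0.7213076 ]), 'tvec': array([ 0.22514983, -0.3745615 ,  1.08440749])}
top {'fx': 370.89363619290435, 'fy': 370.89363619290435, 'cx': 261.756330222068, 'cy': 183.50344740978022, 'rvec': array([ 2.12935053, -2.11839386,  0.23071662]), 'tvec': array([-0.01094558,  0.56230649,  0.56925077])}
{'t': 0.1, 'q': array([-1.28936050e+00,  1.31111937e-01,  1.48917781e+00,  1.53641002e-05,
        1.52297277e+00, -8.54264648e-02]), 'dq': array([ 3.69987772e-04, -3.81597168e-05, -3.82711504e-03,  2.08778291e-03,
        6.65717276e-04, -2.37314369e-04]), 'joint_torque': array([ 1.56072249e-03, -5.61340821e+01, -4.93096089e+01,  7.70392525e-02,
        2.91462574e-02, -4.40628526e-05]), 'tool_pos': array([ 0.21508234, -0.55957855,  0.21767255]), 'orientation': array([-3.08725288e+00, -5.72735206e-01,  2.32544209e-04]), 'force': array([-0.07708807,  0.12104155,  0.45959164]), 'wrist_torque': array([ 0.04046732,  0.01657563, -0.02726783]), 'gripper_force': 0.0, 'opening': 0.09280376611868253}
```

View pics/top0.png

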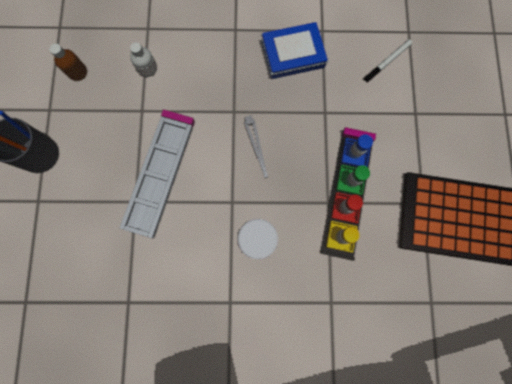

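View pics/scene0.png

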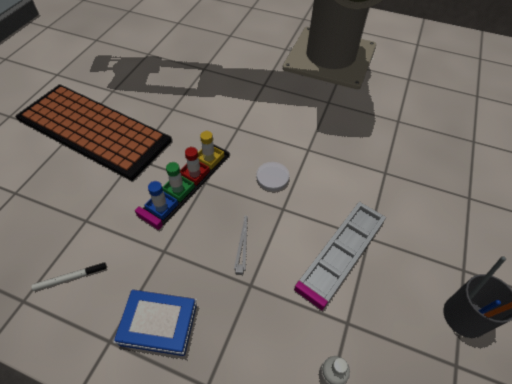

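The top view shows the rack at left, with its magenta end at (178,117), and the tray at right with its magenta end at (359,133). From magenta the vials run blue, green, red, yellow. I'll enlarge both to pick corners.

```bash
python3 - <<'E'
import cv2,numpy as np
a=cv2.imread("pics/top0.png")
c=lambda x,y:cv2.resize(a[y:y+145,x:x+95],None,fx=4,fy=4,interpolation=cv2.INTER_CUBIC)
cv2.imwrite("pics/c0.png",np.hstack([c(112,100),c(310,120)]))
b=cv2.imread("pics/scene0.png")
c=lambda x,y:cv2.resize(b[y:y+115,x:x+100],None,fx=4,fy=4,interpolation=cv2.INTER_CUBIC)
cv2.imwrite("pics/c1.png",np.hstack([c(290,197),c(132,122)]))
E
```

```text
(no output)
```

View pics/c0.png

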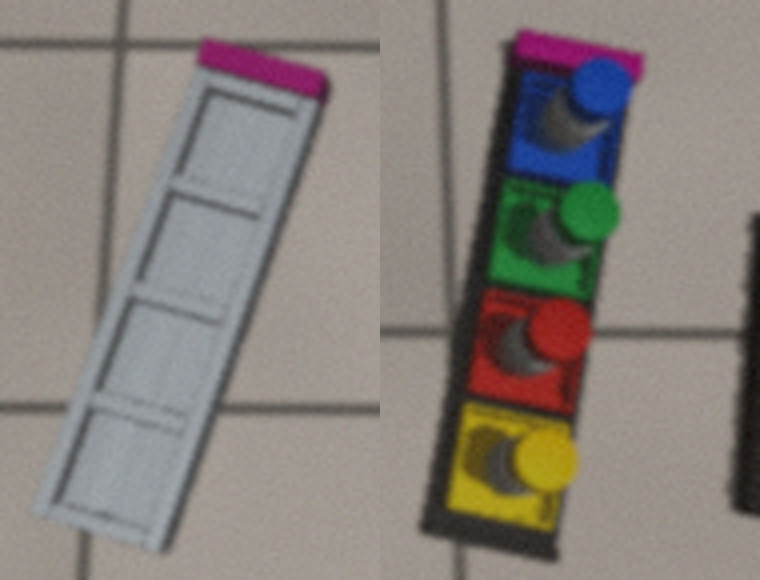

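View pics/c1.png

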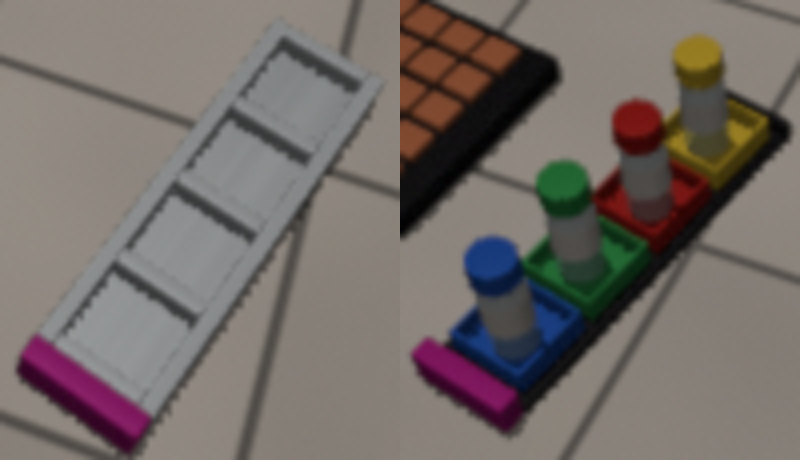

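Picks in the crops, at 4x scale:
- **c0 (top):** rack ends at (35,513), (160,548) and (203,40), (327,75). Cap tops at blue (601,87), green (589,212), red (560,330), yellow (545,460).
- **c1 (scene):** rack far corners at (278,22) and (382,78). Cap tops at (491,255), (564,178), (637,118), (698,53).

```bash
cat > h.py <<'E'
import cv2,numpy as np
from plant import monitor, eyes, ticket
from scipy.optimize import least_squares
def proj(n,P):
    m=eyes.camera_model(n);K=np.array([[m['fx'],0,m['cx']],[0,m['fy'],m['cy']],[0,0,1]])
    return cv2.projectPoints(np.float64(P).reshape(-1,1,3),m['rvec'],m['tvec'],K,None)[0][:,0]
def px(u,o): return (np.float64(u)+.5)/4-.5+o
def pts(p,L):
    L=np.float64(L);c,s=np.cos(p[2]),np.sin(p[2])
    return np.c_[p[0]+c*L[:,0]-s*L[:,1],p[1]+s*L[:,0]+c*L[:,1],L[:,2]]
def pose(obs,x0):
    f=lambda p:np.concatenate([(proj(n,pts(p,L))-u).ravel() for n,L,u in obs])
    r=least_squares(f,x0,loss='soft_l1');return r.x,r.fun
E
python3 - <<'E'
from h import *
T=.018
rack=[("top",[[-.108,.03,T],[-.108,-.03,T],[.122,.03,.022],[.122,-.03,.022]],px([[35,513],[160,548],[203,40],[327,75]],[112,100])),
("scene",[[-.108,-.03,T],[-.108,.03,T],[.108,-.03,.022],[.108,.03,.022]],px([[278,22],[382,78],[38,337],[150,420]],[290,197]))]
tray=[("top",[[-.108,.03,.006],[-.108,-.03,.006],[.122,.03,.022],[.122,-.03,.022]],px([[422-380,530],[557-380,557],[520-380,32],[642-380,55]],[310,120]))]
for n,o in(("rack",rack),("tray",tray)):
    p,r=pose(o,[.5,0,0]);print(n,p.round(4),np.degrees(p[2]).round(1),r.round(1))
    print(pts(p,[[x,0,0] for x in(-.078,-.026,.026,.078)])[:,:2].round(4).tolist())
for n,t,s in zip("bgry",[(601,87),(589,212),(560,330),(545,460)],[(491,255),(564,178),(637,118),(698,53)]):
    t=px(np.array(t)-[380,0],[310,120]);s=px(np.array(s)-[400,0],[132,122])
    f=lambda P:np.r_[proj("top",P)[0]-t,proj("scene",P)[0]-s]
    r=least_squares(f,[.5,-.2,.078]);print(n,r.x.round(4),r.fun.round(2))
E
```

```text
rack [ 0.5863  0.181  -0.2798] -16.0 [-1.5 -0.6 -0.1  0.4 -0.2 -2.3 -0.3 -2.3 -1.2 -1.6  0.   0.2 -1.  -1.5
  0.8 -1.2]
[[0.5113, 0.2025], [0.5613, 0.1882], [0.6113, 0.1738], [0.6613, 0.1595]]
tray [ 0.5502 -0.164  -0.2039] -11.7 [ 0.2 -0.4 -0.  -0.  -1.  -0.1  0.6  0.7]
[[0.4738, -0.1482], [0.5247, -0.1587], [0.5756, -0.1693], [0.6266, -0.1798]]
b [ 0.6317 -0.1806  0.0764] [ 0.01 -0.    0.01  0.  ]
g [ 0.5777 -0.1725  0.0764] [-0.19  0.06 -0.22 -0.07]
r [ 0.5286 -0.1585  0.0752] [-0.18  0.06 -0.23 -0.07]
y [ 0.4762 -0.1502  0.075 ] [-0.14  0.04 -0.18 -0.05]
```

```bash
python3 - <<'E'
from h import *
def draw(p,z,src,n,x,y,w,h):
    a=cv2.imread(src);c=cv2.resize(a[y:y+h,x:x+w],None,fx=4,fy=4,interpolation=cv2.INTER_CUBIC)
    for xc in(-.078,-.026,.026,.078):
        L=[[xc+i*.022,j*.022,.018] for i,j in((1,1),(1,-1),(-1,-1),(-1,1))]
        q=((proj(n,pts(p,L)+[0,0,z])-[x,y]+.5)*4-.5).round().astype(np.int32);cv2.polylines(c,[q],True,(0,0,255),1)
    for L in([[i,j,.018] for i,j in((.108,.03),(.108,-.03),(-.108,-.03),(-.108,.03))],[[i,j,.022] for i,j in((.122,.03),(.122,-.03),(.108,-.03),(.108,.03))]):
        q=((proj(n,pts(p,L)+[0,0,z])-[x,y]+.5)*4-.5).round().astype(np.int32);cv2.polylines(c,[q],True,(0,255,0),1)
    return c
p=[ 0.5863 , 0.181 , -0.2798]
A=draw(p,0,"pics/top0.png","top",112,100,95,145);B=draw(p,0,"pics/scene0.png","scene",290,197,100,115)
B=cv2.copyMakeBorder(B,0,120,0,0,0);cv2.imwrite("pics/o.png",np.hstack([A,B]))
E
```

```text
(no output)
```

View pics/o.png

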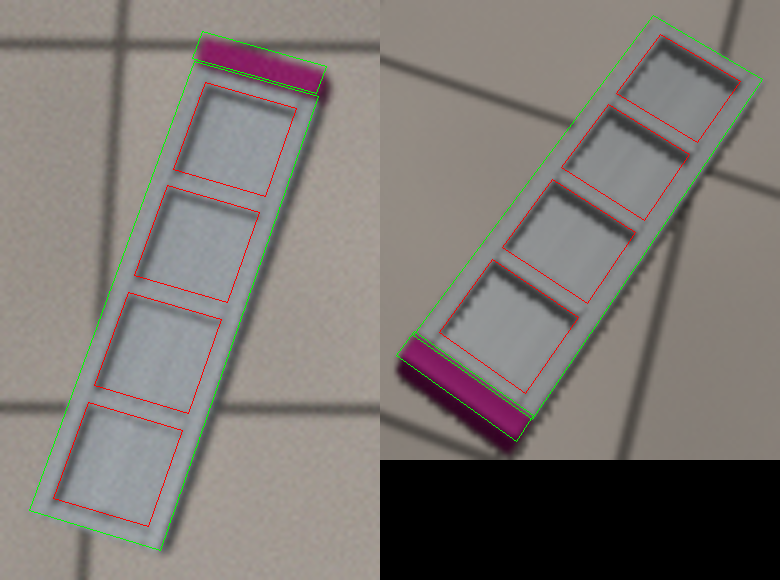

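>>> arm_command([
  [[2.6,2.4,0,0,0,-2.7],[2.6,2.4,0,0,0,-2.7],[2.6,2.4,0,0,0,-2.7],[2.6,2.4,0,0,0,-2.7],[2.6,2.4,0,0,0,-2.7],[2.6,2.4,0,0,0,-2.7],[2.6,2.4,0,0,0,-2.7],[2.6,2.4,0,0,0,-2.7],[2.6,2.4,0,0,0,-2.7],[2.6,2.4,0,0,0,-2.7],[2.6,2.4,0,0,0,-2.7],[2.6,2.4,0,0,0,-2.7]],
], gripper=1, squeeze=15)

```text
t: 1.1
tool_pos: [0.528, -0.2705, 0.2182]
orientation: [-3.125, 0.315, 0.001]
force: [0.2, -0.6, -0.3]
opening: 0.0933
gripper_force: 0.0
```

>>> arm_command([
  [[2.55,2.25,0,0,0,0],[2.55,2.25,0,0,0,0],[2.55,2.25,-1,0,0,0],[2.55,2.25,-2.5,0,0,0],[0,0,-3,0,0,0],[0,0,-3,0,0,0],[0,0,-1.5,0,0,0],[0,0,0,0,0,0]],
])

```text
t: 1.77
tool_pos: [0.6253, -0.1806, 0.1026]
orientation: [-3.124, 0.31, 0.015]
force: [-1.1, -0.6, -0.2]
opening: 0.0929
gripper_force: 0.0
```

```bash
python3 - <<'E'
from h import *
a=eyes.read_camera("top")[90:240,290:430];b=eyes.read_camera("scene")[90:240,110:250]
cv2.imwrite("pics/g0.png",cv2.resize(np.hstack([a,b]),(784,420),interpolation=cv2.INTER_CUBIC))
print(monitor.read_state()['tool_pos'])
E
```

```text
[ 0.62824097 -0.18213448  0.10830053]
```

View pics/g0.png

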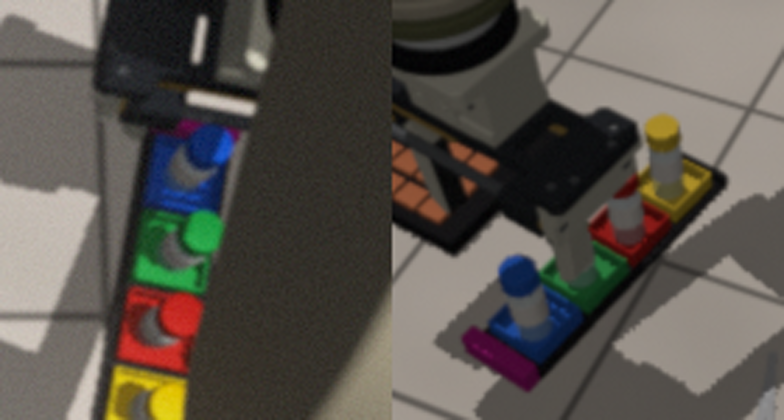

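The top view shows the blue cap at about (365,142) in the full picture. The scene view shows the fingers straddling the row. Now I'll descend and grip.

>>> arm_command([
  [[0.1,0.1,-1.8,0,0,0],[0,0,-1.8,0,0,0],[0,0,-1.8,0,0,0],[0,0,-1.4,0,0,0],[0,0,-0.6,0,0,0],[0,0,0,0,0,0],[0,0,0,0,0,0]],
])

```text
t: 2.45
tool_pos: [0.6304, -0.1817, 0.036]
orientation: [3.126, -0.312, 0.002]
force: [-0.1, -0.8, -0.1]
opening: 0.0929
gripper_force: 0.0
```

>>> arm_command([
  [[0,0,0,0,0,0],[0,0,0,0,0,0],[0,0,0,0,0,0],[0,0,0,0,0,0],[0,0,0,0,0,0],[0,0,0,0,0,0],[0,0,0,0,0,0],[0,0,0,0,0,0],[0,0,0,0,0,0],[0,0,0,0,0,0]],
], gripper=-1, squeeze=15)

```text
t: 3.28
tool_pos: [0.6298, -0.1814, 0.0349]
orientation: [-3.126, 0.312, 0.0]
force: [0.2, -0.2, -0.1]
opening: 0.0312
gripper_force: 0.0
```

>>> arm_command([
  [[0,0,0,0,0,0],[0,0,0,0,0,0],[0,0,0,0,0,0],[0,0,0,0,0,0]],
])

```text
t: 3.62
tool_pos: [0.6299, -0.1813, 0.0349]
orientation: [-3.126, 0.312, 0.0]
force: [-0.3, 0.2, -0.6]
opening: 0.026
gripper_force: 15.0
```

>>> arm_command([
  [[0,0,0.5,0,0,0],[0,0,1.2,0,0,0],[0,0,1.8,0,0,0],[0,0,1.8,0,0,0],[0,0,1.2,0,0,0],[0,0,0.8,0,0,0],[0,0,0.2,0,0,0],[0,0,0,0,0,0]],
])

```text
t: 4.28
tool_pos: [0.6303, -0.1815, 0.1108]
orientation: [3.126, -0.311, 0.002]
force: [-0.5, 0.1, -1.6]
opening: 0.0261
gripper_force: 15.0
```

>>> arm_command([
  [[-0.3,0.8,0,0,0,-0.4],[-0.5,1.6,0,0,0,-0.4],[-0.8,2.4,0,0,0,-0.4],[-0.8,2.5,0,0,0,-0.4],[-0.8,2.5,0,0,0,-0.4],[-0.8,2.5,0,0,0,-0.4],[-0.8,2.5,0,0,0,-0.4],[-0.8,2.5,0,0,0,-0.4],[-0.8,2.5,0,0,0,-0.4],[-0.8,2.5,0,0,0,-0.4],[-0.8,2.5,0,0,0,0],[-0.8,2.5,0,0,0,0]],
])

```text
t: 5.28
tool_pos: [0.5399, 0.0931, 0.1084]
orientation: [3.113, -0.421, -0.004]
force: [-0.2, 0.1, -0.9]
opening: 0.0257
gripper_force: 15.0
```

>>> arm_command([
  [[-0.8,2.5,0,0,0,0],[-0.8,2.5,0,0,0,0],[-0.8,2.5,0,0,0,0],[-0.4,1.8,0,0,0,0],[-0.2,1,0,0,0,0],[0,0,0,0,0,0],[0,0,0,0,0,0],[0,0,0,0,0,0]],
])

```text
t: 5.95
tool_pos: [0.5118, 0.1937, 0.1095]
orientation: [3.113, -0.421, -0.001]
force: [0.1, 0.0, -0.2]
opening: 0.0259
gripper_force: 15.0
```

>>> arm_command([
  [[-0.1,0.4,0,0,0,0],[0,0.4,0,0,0,0],[0,0,-1,0,0,0],[0,0,-1.5,0,0,0],[0,0,-1.5,0,0,0],[0,0,-1.5,0,0,0],[0,0,-1,0,0,0],[0,0,-0.6,0,0,0],[0,0,-0.3,0,0,0],[0,0,0,0,0,0],[0,0,0,0,0,0],[0,0,0,0,0,0]],
])

```text
t: 6.95
tool_pos: [0.5116, 0.2028, 0.0369]
orientation: [-3.113, 0.42, -0.002]
force: [0.3, -0.3, -1.5]
opening: 0.0256
gripper_force: 15.0
```

```bash
python3 - <<'E'
from h import *
a=eyes.read_camera("top")[90:240,90:230];b=eyes.read_camera("scene")[180:330,270:410]
cv2.imwrite("pics/g1.png",cv2.resize(np.hstack([a,b]),(784,420),interpolation=cv2.INTER_CUBIC))
s=monitor.read_state();print(s['tool_pos'],s['force'])
E
```

```text
[0.51159637 0.20283469 0.03688772] [ 0.93254993 -0.00430277  0.56333828]
```

View pics/g1.png

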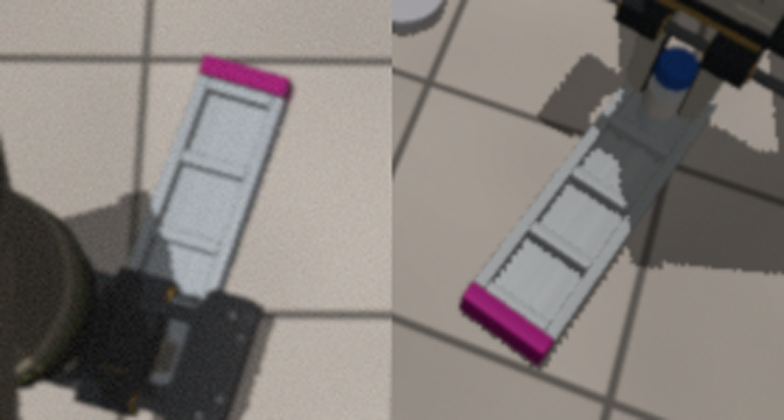

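The scene view shows the blue vial inside the end well, with its cap at about (390,205) in the full picture. Now I'll lower the last few millimetres.

>>> arm_command([
  [[0,0,-0.15,0,0,0],[0,0,-0.15,0,0,0],[0,0,0,0,0,0],[0,0,0,0,0,0]],
])

```text
t: 7.38
tool_pos: [0.5108, 0.2026, 0.0329]
orientation: [3.113, -0.42, -0.0]
force: [-0.5, 0.6, -0.7]
opening: 0.0254
gripper_force: 15.0
```

>>> arm_command([
  [[0,0,0,0,0,0],[0,0,0,0,0,0],[0,0,0,0,0,0],[0,0,0,0,0,0],[0,0,0,0,0,0],[0,0,0,0,0,0],[0,0,0,0,0,0],[0,0,0,0,0,0]],
], gripper=1)

```text
t: 8.05
tool_pos: [0.5109, 0.2026, 0.0329]
orientation: [3.113, -0.42, -0.0]
force: [0.3, -0.1, -0.1]
opening: 0.0748
gripper_force: 0.0
```

>>> arm_command([
  [[0,0,0.5,0,0,0],[0,0,1.5,0,0,0],[0,0,2,0,0,0],[0,0,2,0,0,0],[0,0,1.2,0,0,0],[0,0,0.5,0,0,0],[0,0,0,0,0,0]],
])

```text
t: 8.63
tool_pos: [0.5119, 0.203, 0.1116]
orientation: [-3.112, 0.42, -0.004]
force: [0.0, 0.2, 0.4]
opening: 0.0931
gripper_force: 0.0
```

>>> arm_command([
  [[0.5,-3,0,0,0,0.4],[0.6,-3.2,0,0,0,0.4],[0.6,-3.2,0,0,0,0.4],[0.6,-3.2,0,0,0,0.4],[0.6,-3.2,0,0,0,0.4],[0.6,-3.2,0,0,0,0.4],[0.6,-3.2,0,0,0,0.4],[0.6,-3.2,0,0,0,0.4],[0.6,-3.2,0,0,0,0.4],[0.6,-3.2,0,0,0,0.4],[0.5,-3.2,0,0,0,0],[0.2,-2.4,0,0,0,0]],
])

```text
t: 9.63
tool_pos: [0.5762, -0.1737, 0.1082]
orientation: [-3.126, 0.313, 0.003]
force: [0.5, -0.2, -0.6]
opening: 0.0933
gripper_force: 0.0
```

>>> arm_command([
  [[0,0,0,0,0,0],[0,0,0,0,0,0],[0,0,0,0,0,0]],
])

```text
t: 9.88
tool_pos: [0.576, -0.1706, 0.1086]
orientation: [-3.125, 0.312, 0.003]
force: [0.6, 0.5, 0.1]
opening: 0.0933
gripper_force: 0.0
```

```bash
python3 - <<'E'
from h import *
a=eyes.read_camera("scene")
cv2.imwrite("pics/g2.png",cv2.resize(a,(768,576),interpolation=cv2.INTER_CUBIC))
s=monitor.read_state();print(s['tool_pos'],s['orientation'])
E
```

```text
[ 0.57622866 -0.1701313   0.108841  ] [-3.12529243e+00  3.10572974e-01  2.72769745e-03]
```

View pics/g2.png

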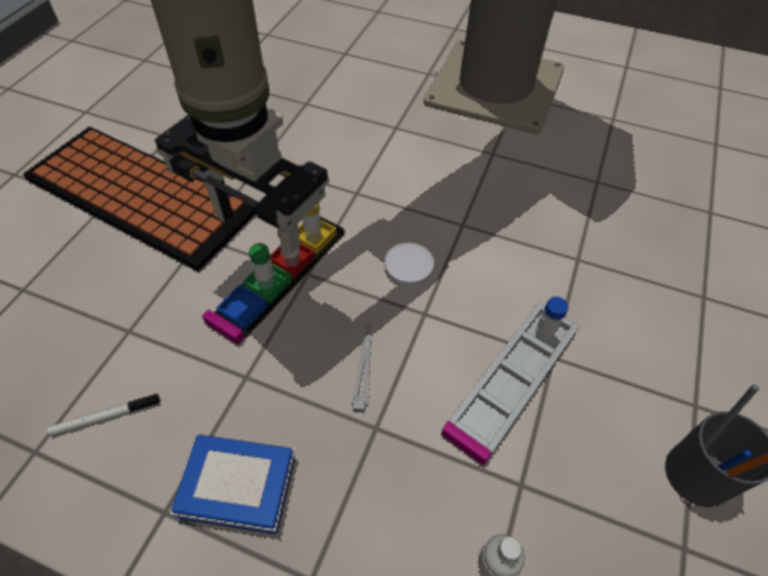

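Blue stands upright in the far well, its cap at (556,306) in this 1.5x view. The gripper is over green at (260,252). Next I'll descend and grip green.

>>> arm_command([
  [[0,0,-1.8,0,0,0],[0,0,-1.8,0,0,0],[0,0,-1.8,0,0,0],[0,0,-1.4,0,0,0],[0,0,-0.6,0,0,0],[0,0,0,0,0,0],[0,0,0,0,0,0]],
])

```text
t: 10.52
tool_pos: [0.5769, -0.1709, 0.0361]
orientation: [-3.126, 0.311, 0.0]
force: [-0.1, -0.7, 0.1]
opening: 0.0931
gripper_force: 0.0
```

>>> arm_command([
  [[0,0,0,0,0,0],[0,0,0,0,0,0],[0,0,0,0,0,0],[0,0,0,0,0,0],[0,0,0,0,0,0],[0,0,0,0,0,0],[0,0,0,0,0,0],[0,0,0,0,0,0],[0,0,0,0,0,0],[0,0,0,0,0,0],[0,0,0,0,0,0],[0,0,0,0,0,0]],
], gripper=-1)

```text
t: 11.52
tool_pos: [0.5768, -0.1714, 0.0359]
orientation: [-3.126, 0.312, 0.0]
force: [0.8, -0.7, 0.9]
opening: 0.0255
gripper_force: 15.0
```

>>> arm_command([
  [[0,0,0,0,0,0],[0,0,0,0,0,0]],
])

```text
t: 11.68
tool_pos: [0.5769, -0.1714, 0.0359]
orientation: [3.126, -0.312, -0.0]
force: [-1.0, 0.5, -0.4]
opening: 0.0257
gripper_force: 15.0
```

>>> arm_command([
  [[0,0,0.5,0,0,0],[0,0,1.2,0,0,0],[0,0,1.8,0,0,0],[0,0,1.8,0,0,0],[0,0,1.2,0,0,0],[0,0,0.8,0,0,0],[0,0,0.2,0,0,0],[0,0,0,0,0,0]],
])

```text
t: 12.35
tool_pos: [0.5773, -0.1715, 0.1118]
orientation: [3.126, -0.311, 0.002]
force: [-0.2, 0.4, -1.1]
opening: 0.0258
gripper_force: 15.0
```

>>> arm_command([
  [[-0.1,0.8,0,0,0,-0.4],[-0.1,1.6,0,0,0,-0.4],[-0.1,2.4,0,0,0,-0.4],[-0.1,2.5,0,0,0,-0.4],[-0.1,2.5,0,0,0,-0.4],[-0.1,2.5,0,0,0,-0.4],[-0.1,2.5,0,0,0,-0.4],[-0.1,2.5,0,0,0,-0.4],[-0.1,2.5,0,0,0,-0.4],[-0.1,2.5,0,0,0,-0.4],[-0.1,2.5,0,0,0,0],[-0.1,2.5,0,0,0,0]],
])

```text
t: 13.35
tool_pos: [0.5634, 0.1033, 0.1094]
orientation: [3.113, -0.421, -0.004]
force: [0.6, 0.1, -1.2]
opening: 0.0255
gripper_force: 15.0
```

>>> arm_command([
  [[-0.1,2.5,0,0,0,0],[-0.1,2.5,0,0,0,0],[-0.1,2,0,0,0,0],[-0.1,1.2,0,0,0,0],[-0.1,0.4,0,0,0,0],[0,0,0,0,0,0],[0,0,0,0,0,0],[0,0,0,0,0,0]],
])

```text
t: 14.02
tool_pos: [0.5599, 0.1865, 0.1107]
orientation: [3.113, -0.422, -0.0]
force: [0.1, 0.7, -0.3]
opening: 0.0253
gripper_force: 15.0
```

>>> arm_command([
  [[0,0.1,-0.5,0,0,0],[0,0,-1,0,0,0],[0,0,-1.5,0,0,0],[0,0,-1.5,0,0,0],[0,0,-1.5,0,0,0],[0,0,-0.8,0,0,0],[0,0,-0.4,0,0,0],[0,0,-0.2,0,0,0],[0,0,0,0,0,0],[0,0,0,0,0,0],[0,0,0,0,0,0]],
])

```text
t: 14.93
tool_pos: [0.5607, 0.1888, 0.038]
orientation: [-3.113, 0.42, -0.002]
force: [-0.3, 0.8, -0.2]
opening: 0.0261
gripper_force: 15.0
```

>>> arm_command([
  [[0,-0.1,-0.15,0,0,0],[0,0,-0.15,0,0,0],[0,0,0,0,0,0],[0,0,0,0,0,0]],
])

```text
t: 15.27
tool_pos: [0.5599, 0.1876, 0.034]
orientation: [-3.113, 0.421, -0.0]
force: [0.6, -0.2, -0.5]
opening: 0.0258
gripper_force: 15.0
```

>>> arm_command([
  [[0,0,0,0,0,0],[0,0,0,0,0,0],[0,0,0,0,0,0],[0,0,0,0,0,0],[0,0,0,0,0,0],[0,0,0,0,0,0],[0,0,0,0,0,0],[0,0,0,0,0,0]],
], gripper=1)

```text
t: 15.93
tool_pos: [0.5599, 0.1876, 0.034]
orientation: [-3.113, 0.421, 0.0]
force: [-0.2, 0.1, 0.6]
opening: 0.0743
gripper_force: 0.0
```

>>> arm_command([
  [[0,0,0.5,0,0,0],[0,0,1.5,0,0,0],[0,0,2,0,0,0],[0,0,2,0,0,0],[0,0,1.2,0,0,0],[0,0,0.5,0,0,0],[0,0,0,0,0,0]],
])

```text
t: 16.52
tool_pos: [0.561, 0.1879, 0.1127]
orientation: [-3.112, 0.42, -0.004]
force: [-0.3, 0.3, 0.4]
opening: 0.0931
gripper_force: 0.0
```

>>> arm_command([
  [[-0.3,-3.2,0,0,0,0.4],[-0.3,-3.2,0,0,0,0.4],[-0.3,-3.2,0,0,0,0.4],[-0.3,-3.2,0,0,0,0.4],[-0.3,-3.2,0,0,0,0.4],[-0.3,-3.2,0,0,0,0.4],[-0.3,-3.2,0,0,0,0.4],[-0.3,-3.2,0,0,0,0.4],[-0.3,-3.2,0,0,0,0.4],[-0.3,-3.2,0,0,0,0.4],[-0.3,-1.8,0,0,0,0],[0,-0.8,0,0,0,0]],
])

```text
t: 17.52
tool_pos: [0.5253, -0.1607, 0.1094]
orientation: [-3.126, 0.316, 0.004]
force: [0.2, 0.4, -0.2]
opening: 0.0926
gripper_force: 0.0
```

>>> arm_command([
  [[0,0,0,0,0,0],[0,0,0,0,0,0],[0,0,0,0,0,0]],
])

```text
t: 17.77
tool_pos: [0.5268, -0.157, 0.1103]
orientation: [-3.125, 0.31, 0.001]
force: [-0.4, -0.6, 0.1]
opening: 0.0931
gripper_force: 0.0
```

>>> arm_command([
  [[0,-0.1,-1.8,0,0,0],[0,0,-1.8,0,0,0],[0,0,-1.8,0,0,0],[0,0,-1.4,0,0,0],[0,0,-0.7,0,0,0],[0,0,0,0,0,0],[0,0,0,0,0,0]],
])

```text
t: 18.35
tool_pos: [0.527, -0.1585, 0.036]
orientation: [-3.126, 0.31, 0.001]
force: [0.3, 0.5, -0.2]
opening: 0.0927
gripper_force: 0.0
```

>>> arm_command([
  [[0,0,0,0,0,0],[0,0,0,0,0,0],[0,0,0,0,0,0],[0,0,0,0,0,0],[0,0,0,0,0,0],[0,0,0,0,0,0],[0,0,0,0,0,0],[0,0,0,0,0,0],[0,0,0,0,0,0],[0,0,0,0,0,0],[0,0,0,0,0,0],[0,0,0,0,0,0]],
], gripper=-1)

```text
t: 19.35
tool_pos: [0.5268, -0.1594, 0.0359]
orientation: [-3.126, 0.312, 0.0]
force: [-0.4, -0.1, -0.3]
opening: 0.0258
gripper_force: 15.0
```

>>> arm_command([
  [[0,0,0,0,0,0],[0,0,0,0,0,0]],
])

```text
t: 19.52
tool_pos: [0.5269, -0.1594, 0.036]
orientation: [-3.126, 0.312, -0.0]
force: [-0.2, 0.2, -0.3]
opening: 0.0259
gripper_force: 15.0
```

>>> arm_command([
  [[0,0,0.5,0,0,0],[0,0,1.2,0,0,0],[0,0,1.8,0,0,0],[0,0,1.8,0,0,0],[0,0,1.2,0,0,0],[0,0,0.8,0,0,0],[0,0,0.2,0,0,0],[0,0,0,0,0,0]],
])

```text
t: 20.18
tool_pos: [0.5273, -0.1595, 0.1118]
orientation: [3.126, -0.312, 0.002]
force: [0.0, -0.6, -1.0]
opening: 0.0259
gripper_force: 15.0
```

>>> arm_command([
  [[0.55,0.8,0,0,0,-0.4],[0.55,1.6,0,0,0,-0.4],[0.55,2.4,0,0,0,-0.4],[0.55,2.5,0,0,0,-0.4],[0.55,2.5,0,0,0,-0.4],[0.55,2.5,0,0,0,-0.4],[0.55,2.5,0,0,0,-0.4],[0.55,2.5,0,0,0,-0.4],[0.55,2.5,0,0,0,-0.4],[0.55,2.5,0,0,0,-0.4],[0.55,2.5,0,0,0,0],[0.55,2.5,0,0,0,0]],
])

```text
t: 21.18
tool_pos: [0.592, 0.1156, 0.1093]
orientation: [3.113, -0.421, -0.004]
force: [0.7, -0.2, -0.4]
opening: 0.0259
gripper_force: 15.0
```

>>> arm_command([
  [[0.5,2.5,0,0,0,0],[0.5,2,0,0,0,0],[0.4,1.1,0,0,0,0],[0.3,0.4,0,0,0,0],[0,0,0,0,0,0],[0,0,0,0,0,0],[0,0,0,0,0,0],[0,0,0,0,0,0]],
])

```text
t: 21.85
tool_pos: [0.6098, 0.1724, 0.1109]
orientation: [3.113, -0.423, -0.0]
force: [-0.3, 0.1, -0.2]
opening: 0.0258
gripper_force: 15.0
```

>>> arm_command([
  [[0,0,-0.5,0,0,0],[0,0,-1,0,0,0],[0,0,-1.5,0,0,0],[0,0,-1.5,0,0,0],[0,0,-1.3,0,0,0],[0,0,-0.8,0,0,0],[0,0,-0.4,0,0,0],[0,0,-0.2,0,0,0],[0,0,0,0,0,0],[0,0,0,0,0,0],[0,0,0,0,0,0]],
])

```text
t: 22.77
tool_pos: [0.6106, 0.1738, 0.04]
orientation: [-3.113, 0.42, -0.002]
force: [0.6, -0.1, -0.3]
opening: 0.0256
gripper_force: 15.0
```

>>> arm_command([
  [[0,0,-0.3,0,0,0],[0,0,-0.2,0,0,0],[0,0,0,0,0,0],[0,0,0,0,0,0]],
])

```text
t: 23.1
tool_pos: [0.6098, 0.1736, 0.0339]
orientation: [3.113, -0.421, -0.0]
force: [0.5, 0.6, -0.1]
opening: 0.0257
gripper_force: 15.0
```

>>> arm_command([
  [[0,0,0,0,0,0],[0,0,0,0,0,0],[0,0,0,0,0,0],[0,0,0,0,0,0],[0,0,0,0,0,0],[0,0,0,0,0,0],[0,0,0,0,0,0],[0,0,0,0,0,0]],
], gripper=1)

```text
t: 23.77
tool_pos: [0.6098, 0.1736, 0.0339]
orientation: [-3.113, 0.42, 0.0]
force: [0.4, -0.2, 0.1]
opening: 0.0748
gripper_force: 0.0
```

>>> arm_command([
  [[0,0,0.5,0,0,0],[0,0,1.5,0,0,0],[0,0,2,0,0,0],[0,0,2,0,0,0],[0,0,1.2,0,0,0],[0,0,0.5,0,0,0],[0,0,0,0,0,0]],
])

```text
t: 24.35
tool_pos: [0.611, 0.1739, 0.1128]
orientation: [-3.112, 0.42, -0.005]
force: [0.3, -0.3, -0.7]
opening: 0.0928
gripper_force: 0.0
```

>>> arm_command([
  [[-1.25,-3,0,0,0,0.4],[-1.25,-3,0,0,0,0.4],[-1.25,-3,0,0,0,0.4],[-1.25,-3,0,0,0,0.4],[-1.25,-3,0,0,0,0.4],[-1.25,-3,0,0,0,0.4],[-1.25,-3,0,0,0,0.4],[-1.25,-3,0,0,0,0.4],[-1.25,-3,0,0,0,0.4],[-1.25,-3,0,0,0,0.4],[-0.7,-1.5,0,0,0,0],[-0.3,-0.8,0,0,0,0]],
])

```text
t: 25.35
tool_pos: [0.473, -0.1511, 0.1095]
orientation: [-3.125, 0.315, 0.004]
force: [-0.3, -0.8, 0.1]
opening: 0.0928
gripper_force: 0.0
```

>>> arm_command([
  [[0,0,0,0,0,0],[0,0,0,0,0,0],[0,0,0,0,0,0]],
])

```text
t: 25.6
tool_pos: [0.4751, -0.1483, 0.1105]
orientation: [-3.126, 0.31, 0.001]
force: [0.0, 1.0, 0.1]
opening: 0.0931
gripper_force: 0.0
```

>>> arm_command([
  [[0,0,-1.8,0,0,0],[0,0,-1.8,0,0,0],[0,0,-1.8,0,0,0],[0,0,-1.4,0,0,0],[0,0,-0.7,0,0,0],[0,0,0,0,0,0],[0,0,0,0,0,0]],
])

```text
t: 26.18
tool_pos: [0.4751, -0.1486, 0.036]
orientation: [-3.126, 0.31, 0.001]
force: [-0.1, 0.6, 0.5]
opening: 0.0933
gripper_force: 0.0
```

>>> arm_command([
  [[0,0,0,0,0,0],[0,0,0,0,0,0],[0,0,0,0,0,0],[0,0,0,0,0,0],[0,0,0,0,0,0],[0,0,0,0,0,0],[0,0,0,0,0,0],[0,0,0,0,0,0],[0,0,0,0,0,0],[0,0,0,0,0,0],[0,0,0,0,0,0],[0,0,0,0,0,0]],
], gripper=-1)

```text
t: 27.18
tool_pos: [0.4748, -0.1494, 0.0359]
orientation: [3.126, -0.312, -0.0]
force: [0.3, -0.9, -0.6]
opening: 0.0255
gripper_force: 15.0
```

>>> arm_command([
  [[0,0,0,0,0,0],[0,0,0,0,0,0]],
])

```text
t: 27.35
tool_pos: [0.4748, -0.1493, 0.0359]
orientation: [-3.126, 0.312, 0.0]
force: [-0.1, 1.4, -1.2]
opening: 0.0256
gripper_force: 15.0
```

>>> arm_command([
  [[0,0,0.5,0,0,0],[0,0,1.2,0,0,0],[0,0,1.8,0,0,0],[0,0,1.8,0,0,0],[0,0,1.2,0,0,0],[0,0,0.8,0,0,0],[0,0,0.2,0,0,0],[0,0,0,0,0,0]],
])

```text
t: 28.02
tool_pos: [0.4753, -0.1496, 0.1117]
orientation: [3.126, -0.312, 0.002]
force: [-0.3, 0.1, -1.2]
opening: 0.0257
gripper_force: 15.0
```

>>> arm_command([
  [[0.4,0.6,0,0,0,-0.4],[0.7,1.2,0,0,0,-0.4],[1.1,2,0,0,0,-0.4],[1.3,2.2,0,0,0,-0.4],[1.3,2.2,0,0,0,-0.4],[1.3,2.2,0,0,0,-0.4],[1.3,2.2,0,0,0,-0.4],[1.3,2.2,0,0,0,-0.4],[1.3,2.2,0,0,0,-0.4],[1.3,2.2,0,0,0,-0.4],[1.3,2.2,0,0,0,0],[1.3,2.2,0,0,0,0]],
])

```text
t: 29.02
tool_pos: [0.6134, 0.0884, 0.1091]
orientation: [3.113, -0.421, -0.004]
force: [0.4, -1.1, -1.5]
opening: 0.0256
gripper_force: 15.0
```

>>> arm_command([
  [[1.3,2.2,0,0,0,0],[1.3,2.2,0,0,0,0],[1.1,1.6,0,0,0,0],[0.6,0.9,0,0,0,0],[0.3,0.3,0,0,0,0],[0,0,0,0,0,0],[0,0,0,0,0,0],[0,0,0,0,0,0]],
])

```text
t: 29.68
tool_pos: [0.6592, 0.1579, 0.1103]
orientation: [3.113, -0.422, -0.002]
force: [-0.0, 0.7, -0.4]
opening: 0.0258
gripper_force: 15.0
```

>>> arm_command([
  [[0,0,-0.5,0,0,0],[0,0,-1,0,0,0],[0,0,-1.5,0,0,0],[0,0,-1.5,0,0,0],[0,0,-1.3,0,0,0],[0,0,-0.8,0,0,0],[0,0,-0.4,0,0,0],[0,0,-0.2,0,0,0],[0,0,0,0,0,0],[0,0,0,0,0,0],[0,0,0,0,0,0]],
])

```text
t: 30.6
tool_pos: [0.6607, 0.1588, 0.0401]
orientation: [-3.113, 0.42, -0.003]
force: [0.2, 0.8, -0.8]
opening: 0.0257
gripper_force: 15.0
```

>>> arm_command([
  [[0,0,-0.3,0,0,0],[0,0,-0.2,0,0,0],[0,0,0,0,0,0],[0,0,0,0,0,0]],
])

```text
t: 30.93
tool_pos: [0.6599, 0.1586, 0.034]
orientation: [-3.113, 0.42, -0.0]
force: [0.5, 0.7, -0.2]
opening: 0.0259
gripper_force: 15.0
```

>>> arm_command([
  [[0,0,0,0,0,0],[0,0,0,0,0,0],[0,0,0,0,0,0],[0,0,0,0,0,0],[0,0,0,0,0,0],[0,0,0,0,0,0],[0,0,0,0,0,0],[0,0,0,0,0,0]],
], gripper=1)

```text
t: 31.6
tool_pos: [0.6599, 0.1586, 0.0339]
orientation: [-3.113, 0.42, 0.0]
force: [-0.3, 0.0, 0.5]
opening: 0.0743
gripper_force: 0.0
```

>>> arm_command([
  [[0,0,0.5,0,0,0],[0,0,1.5,0,0,0],[0,0,2,0,0,0],[0,0,2,0,0,0],[0,0,2,0,0,0],[0,0,2,0,0,0],[0,0,1,0,0,0]],
])

```text
t: 32.18
tool_pos: [0.6617, 0.1589, 0.1491]
orientation: [-3.112, 0.42, -0.008]
force: [0.9, -0.7, 1.1]
opening: 0.0929
gripper_force: 0.0
```

>>> arm_command([
  [[-1,-3,0,0,0,0],[-1,-3,0,0,0,0],[-1,-3,0,0,0,0],[-1,-3,0,0,0,0],[-1,-3,0,0,0,0],[-1,-3,0,0,0,0],[-1,-2,0,0,0,0],[0,-1,0,0,0,0],[0,0,0,0,0,0],[0,0,0,0,0,0]],
])

```text
t: 33.02
tool_pos: [0.5904, -0.0512, 0.1445]
orientation: [-3.113, 0.422, -0.001]
force: [0.1, -0.2, -0.7]
opening: 0.093
gripper_force: 0.0
```

```bash
python3 - <<'E'
from h import *
a=eyes.read_camera("top")[90:240,90:230];b=eyes.read_camera("scene")[180:330,270:410]
cv2.imwrite("pics/g3.png",cv2.resize(np.hstack([a,b]),(784,420),interpolation=cv2.INTER_CUBIC))
E
```

```text
(no output)
```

View pics/g3.png

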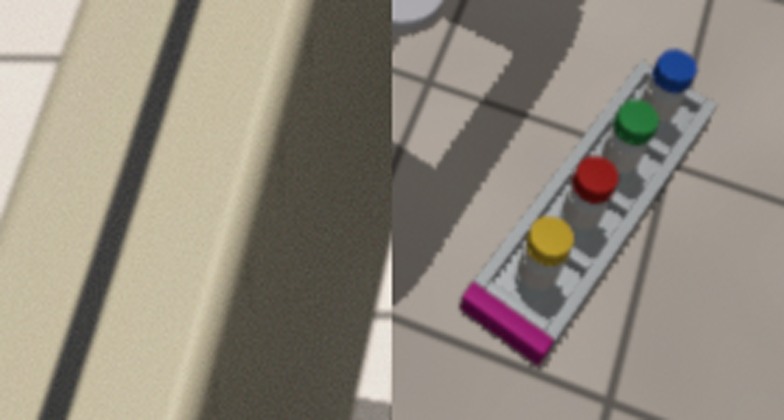

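The scene view shows all four vials upright in their wells. From the magenta end they run yellow, red, green, blue, with caps at about (326,266), (342,244), (357,224), (371,205) in the full picture. The arm is clear.

```bash
python3 -c "
from plant import ticket
print(ticket.close_job())"
```

```text
the job is handed in; nothing more can be done
None
```

All four vials stand upright in the viewing rack in reverse order (yellow, red, green, blue from its magenta end), and the job was handed in at about 33 s with the arm clear.

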